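# Find the empty compartment of the sample case and open it

## Robot

A 6-joint arm with a two-finger parallel gripper is mounted at the origin on the work surface. World frame = base frame: x ahead of the robot, y to its left, z up, the work surface at z = 0. Lengths are in m, angles in rad, forces in N, time in s.
With the tool pointing down it reaches from about 0.275 to 0.825 m from the base axis. Payload 4.9 kg.
Tool frame: the origin (TCP) lies at the very end of the fingers, on their centre line; the grasp point (between the pads) lies 19 mm behind it; z points along the fingers, y is the line along which they close (so a half turn about z gives the same grasp; the last joint's range is limited). The gripper opens to 85 mm and grips with 20 to 120 N. Pads are 22 mm wide; open, the fingers measure 114 mm over their backs; the gripper's body (76 mm by 85 mm) begins 54 mm behind the grasp point. The pads swing forward as they close: fully open they stand 13 mm farther back than shut.
Start: joints at [-1.267, 0.326, -0.193, 1.052, 0, 1.437], TCP at [0.233, -0.498, 0.231] pointing down, gripper open.
Joint ranges: [-2.65, 2.65], [-0.97, 1.79], [-1.3, 1.35], [-1.93, 2.1], [-1.47, 1.37], [-3.14, 3.14]. Speed limits (rad/s): [2.57, 2.57, 3.14, 3.14, 3.14, 3.14].

## Interface

Orientations are given as a 3x3 rotation matrix whose columns are the frame's x, y, z axes.
In Python, from plant import ctrl gives the robot as it stands.
- The arm moves only by the shell command python3 -m handwheel 'ROWS' [OPENING] [FORCE]. ROWS is a JSON object of lists of equal length, an entry for each row: "slide": the shift along the tool's x, y, z in mm, a list of three; "turn": the turn, a rotation vector about the tool's x, y, z in rad, a list of three. A call has 1 to 8 rows; each row is the pose to reach, as a shift and turn from the pose commanded when the call began, along the tool's axes at that moment; what a row does not reach only later rows make up. A row lasts 1/12 s, in which the tool goes at most 41.7 mm and 7.16 degrees, less where a joint would pass 70% of its speed; a pose out of reach is approached as far as the arm can. A call with a gripper value outside its range is refused whole. OPENING is the closure in counts, from 0 (fully open) to 255 (shut), set as the call begins (- or left out, the last holds). The fingers move at their own pace and stop on an object; FORCE is the grip in N (left out, the last holds). Time passes only in rows, so rows that repeat a pose let the fingers close. It gives the time, the measured TCP pose, the force, the opening and the grip force at its end, in the units of the state.
- ctrl.get_obs(): the state, without advancing time (a new reading comes with each control period).
- ctrl.get_image(name): name is "scene" or "top" or "wrist"; returns the picture (384x512x3 uint8, red, green, blue); there is no depth.
- ctrl.calibration(name): a dict with "fx", "fy", "cx", "cy" (pixels), "rvec" (rotation vector, rad) and "tvec" (3), from world to camera coordinates, as OpenCV has them; the wrist camera has in their place "mount" (4x4, takes a point from camera to tool coordinates, whose origin is the TCP and whose axes are the flange's). Camera axes: x right, y down, z forward; pixel columns grow to the right and rows downward; lengths in m; the calibration is good to about 2 mm. A picture is of the moment at which its call begins: read the wrist's pose just before it. calibration takes no time and is no camera call.
- ctrl.job_done(): hands the job in; it is judged then, once.
The state is a dict: "t": time; "joints": joint angles; "joint_vel": joint speeds; "joint_efforts": joint torques, N m; "eef_pos": TCP position; "ee_rot": TCP orientation; "force": force on the tool from outside, world axes, zero at the start; "torque": the same for the moment, N m; "finger_gap": finger opening in m; "grip_force": force on a finger pad.
Only numpy, scipy, OpenCV 4.12 (cv2) and the standard library are available. Lean on these libraries where they do the work, as an engineer would, in place of code of your own. Each camera call takes 0.05 s, during which the arm holds its last target. There are 200 camera calls.

## Task

One compartment of the blue sample case is empty. Press the thumb marks of its white covers one after another until you find the cover that rocks, then push the raised end of that cover over until it stands wide open, upright or leaning back. Leave the other covers shut and the glassware, jar and cap where they are.

Things in the scene. Friction and masses are not known exactly. Their poses are not given: they have to be found in the camera images.
- case: blue plastic sample case fixed to the table, 190 (x) by 380 (y) by 65 mm high; origin at the centre of its underside, x pointing across it away from the robot (yaw within 0.25 rad), z up. Four identical white covers lie flush in its top in a row along y, 86 mm apart. Behind them (+x side) is a flat ledge 67 mm deep on which small things stand.
- cover0 (a joint): angle of cover 0 (0 to 3 run from -y to +y of the case), rad: 0 shut and flush, 1.57 upright, 1.85 leaning back on its stop. Each cover is a plate 100 (case x) by 72 (case y) by 5 mm on a pivot pin along case y: short end with the round thumb mark 40 mm beyond the pin (away from the robot), long end 60 mm on the robot's side.
- cover1 (a joint): angle of cover 1 (0 to 3 run from -y to +y of the case), rad: 0 shut and flush, 1.57 upright, 1.85 leaning back on its stop. Pressing a short end down into the case raises the long end; a shut long end cannot go down. Pivot friction about 0.05 N m (2 to 3 N at the thumb mark) holds a cover at any angle where it is left.
- cover2 (a joint): angle of cover 2 (0 to 3 run from -y to +y of the case), rad: 0 shut and flush, 1.57 upright, 1.85 leaning back on its stop. Three covers have a full bottle close under the short end: these give under 2 mm and stay firm. The fourth, at random, has an empty compartment, 45 mm or more deep under the cover.
- cover3 (a joint): angle of cover 3 (0 to 3 run from -y to +y of the case), rad: 0 shut and flush, 1.57 upright, 1.85 leaning back on its stop. The empty compartment's cover rocks: 15 mm down at the thumb mark raises it to roughly 0.5 to 0.9 rad. A level push on its raised edge can jam by friction below 1 rad: push it up and over, along the edge's arc about the pin.
- cover0_thumb (a point): centre of the thumb mark on cover 0's upper face, 25 mm from the pivot pin and 15 mm from the end of the short end; moves with the cover; 65 mm above the table when shut
- cover0_pivot (a point): middle of the pivot pin of cover 0, 62.5 mm above the table, 15 mm on the robot's side of the case's centre line; does not move; axes as the case
- cover1_thumb (a point): centre of the thumb mark on cover 1's upper face, 25 mm from the pivot pin and 15 mm from the end of the short end; moves with the cover; 65 mm above the table when shut
- cover1_pivot (a point): middle of the pivot pin of cover 1, 62.5 mm above the table, 15 mm on the robot's side of the case's centre line; does not move; axes as the case
- cover2_thumb (a point): centre of the thumb mark on cover 2's upper face, 25 mm from the pivot pin and 15 mm from the end of the short end; moves with the cover; 65 mm above the table when shut
- cover2_pivot (a point): middle of the pivot pin of cover 2, 62.5 mm above the table, 15 mm on the robot's side of the case's centre line; does not move; axes as the case
- cover3_thumb (a point): centre of the thumb mark on cover 3's upper face, 25 mm from the pivot pin and 15 mm from the end of the short end; moves with the cover; 65 mm above the table when shut
- cover3_pivot (a point): middle of the pivot pin of cover 3, 62.5 mm above the table, 15 mm on the robot's side of the case's centre line; does not move; axes as the case
- cap: bystander, leave alone: black screw cap, 34 mm wide, 18 mm high, on the ledge of the case; origin at its middle underside
- dish: bystander, leave alone: small glass dish, 52 mm wide, 14 mm high, on the ledge; origin at its middle underside
- jar: bystander, leave alone: small amber jar, 34 mm wide, 36 mm high, on the ledge; origin at its middle underside
- flask: bystander, leave alone: translucent conical flask, 72 mm wide, 104 mm high, on the table by the +y end of the case; origin at its middle underside
- milk: bystander, leave alone: bulb flask of milk, 66 mm wide, 93 mm high, on the table by the -y end of the case; origin at its middle underside
- blue: bystander, leave alone: bulb flask of blue liquid, 66 mm wide, 93 mm high, behind the case; origin at its middle underside
- beaker: bystander, leave alone: glass beaker, 72 mm wide, 85 mm high, behind the case; origin at its middle underside

How it is judged:
By the outcome, as a careful person would: the job done as asked, in the order asked, and still so for the second after the job is handed in, with the robot touching nothing.
It also fails if it takes over 54 s, if anything falls off the work surface, if the arm or the gripper's body presses on something with over 40 N, if the wrist force passes 120 N, or if a joint passes its speed limit or range.

## Working session

There is one attempt and no reset: what is moved stays moved. The work goes in short steps, Python scripts to look and compute and a shell command to move; the robot and the scene stay as the last step left them, time stands still between calls to the robot, and variables do not carry over. Pictures are saved under pics/ and viewed, at most 10 in all, crops included, and the job is handed in when it is done.

```bash
ls; mkdir -p pics; python3 - <<'E'
from plant import ctrl
import cv2
for n in("top","scene"):
    cv2.imwrite(f"pics/{n}0.png",ctrl.get_image(n)[:,:,::-1]); print(ctrl.calibration(n))
o=ctrl.get_obs(); print(o['t'],o['eef_pos'],o['ee_rot'],o['force'])
E
```

```text
pics
{'fx': 353.0943491397608, 'fy': 353.0943491397608, 'cx': 253.98435265534448, 'cy': 193.9186735447961, 'rvec': array([ 2.16805241, -2.17792857,  0.17685181]), 'tvec': array([0.01818373, 0.64099233, 0.72020909])}
{'fx': 379.97380916964335, 'fy': 379.97380916964335, 'cx': 251.5476528348538, 'cy': 190.48059050244973, 'rvec': array([ 2.22723168,  1.35715952, -0.40166747]), 'tvec': array([-0.3126841 , -0.41723459,  1.19954179])}
0.1 [ 0.23300235 -0.4976194   0.23058681] [[ 9.05704188e-01  4.23910014e-01 -4.74199125e-04]
 [ 4.23910233e-01 -9.05703006e-01  1.47595685e-03]
 [ 1.96189314e-04 -1.53779816e-03 -9.99998798e-01]] [ 0.25449177 -0.2649236   0.18196539]
```

View pics/top0.png

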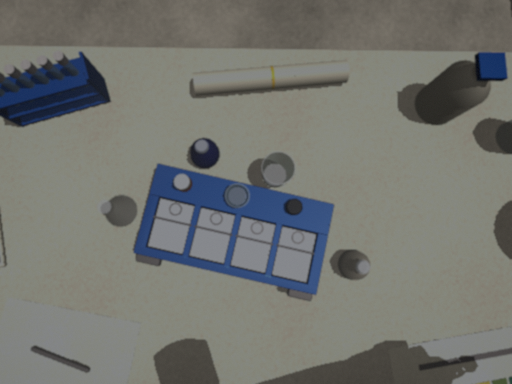

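View pics/scene0.png

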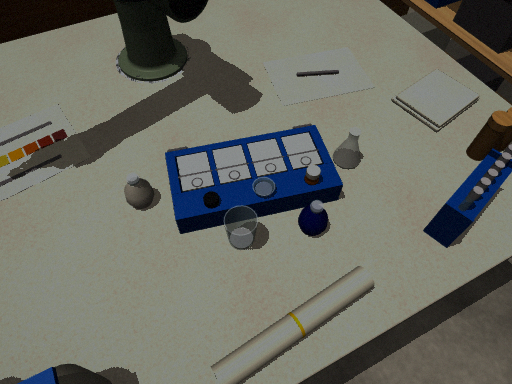

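The top view shows thumb marks at about (176,209), (216,219), (257,228), (297,238), running from cover 3 on the left to cover 0 on the right. The case's top corners are at (157,166), (332,207), (316,290), (137,255). The scene view confirms all four covers are shut, with jar, dish and cap on the ledge.

```bash
cat > h.py <<'E'
import numpy as np, cv2, json
from scipy.optimize import least_squares
from scipy.spatial.transform import Rotation as R
from plant import ctrl
def case():
    return np.array(json.load(open('case.json')))
def c2w(p):
    x,y,a=case(); p=np.asarray(p,float); return R.from_euler('z',a).apply(p)+[x,y,0]
def need(p,tilt=0):
    """slide (mm) and turn (rotvec) from measured pose to case point p (m), tool tilted about case y"""
    o=ctrl.get_obs(); Rt=np.array(o['ee_rot']); a=case()[2]
    G=R.from_euler('z',a)*R.from_euler('y',-tilt)*R.from_matrix(np.diag([1,-1,-1]))
    print('t',o['t'],'slide',np.round(Rt.T@(c2w(p)-o['eef_pos'])*1e3,1),'turn',np.round((R.from_matrix(Rt).inv()*G).as_rotvec(),3),'F',np.round(o['force'],1))
def where():
    o=ctrl.get_obs(); x,y,a=case()
    return np.round(R.from_euler('z',-a).apply(np.array(o['eef_pos'])-[x,y,0])*1e3,1)
E
python3 - <<'E'
from h import *
c=ctrl.calibration('top')
K=np.array([[c['fx'],0,c['cx']],[0,c['fy'],c['cy']],[0,0,1]])
P=np.array([[.01,y,.065] for y in(.129,.043,-.043,-.129)]+[[.095,.19,.065],[.095,-.19,.065],[-.095,-.19,.065],[-.095,.19,.065]])
U=np.array([(176,209),(216,219),(257,228),(297,238),(157,166),(332,207),(316,290),(137,255)],float)
def f(v):
    W=R.from_euler('z',v[2]).apply(P)+[v[0],v[1],0]
    return (cv2.projectPoints(W,c['rvec'],c['tvec'],K,None)[0][:,0]-U).ravel()
s=least_squares(f,[.5,0,0],loss='soft_l1'); print(s.x,np.round(s.fun.reshape(-1,2),1))
json.dump(list(s.x),open('case.json','w'))
need([.01,-.129,.12]); print(where())
for y in(-.129,-.043,.043,.129): print(c2w([.01,y,.065]))
E
```

```text
[ 0.56605399  0.05477868 -0.22385751] [[-0.8  1.3]
 [ 0.1  0.4]
 [-0.1  0.5]
 [ 0.7 -0.5]
 [-0.4 -1.8]
 [ 2.2 -3.1]
 [ 0.7  5.2]
 [-4.2 -0.5]]
t 0.1 slide [ 464.4 -251.   111.1] turn [-0.002  0.     0.662] F [ 0.3 -0.3  0.2]
[-202.1 -612.5  230.6]
[ 0.54716744 -0.07322249  0.065     ]
[0.5662588  0.01063167 0.065     ]
[0.58535016 0.09448583 0.065     ]
[0.60444151 0.17833999 0.065     ]
```

```bash
python3 - <<'E'
import cv2
im=cv2.imread('pics/top0.png')[160:300,130:340]
cv2.imwrite('pics/crop.png',cv2.resize(im,(0,0),fx=3.8,fy=3.8,interpolation=cv2.INTER_CUBIC))
E
```

```text
(no output)
```

View pics/crop.png

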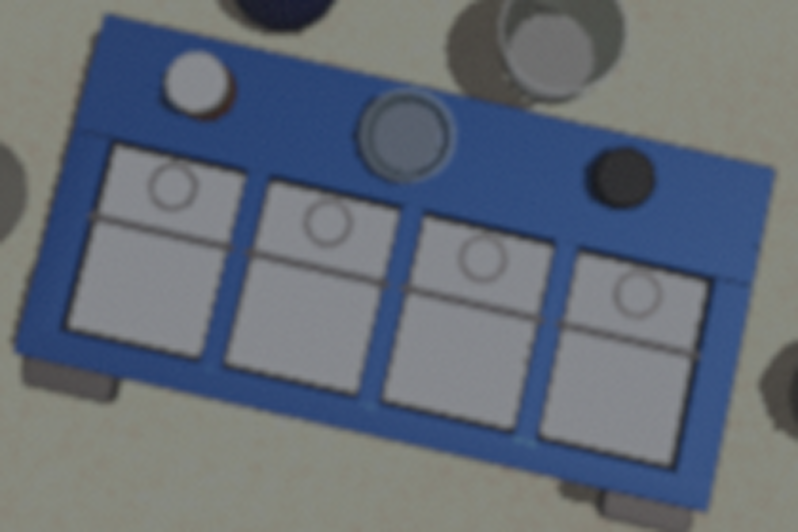

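The zoomed view gives thumb marks at crop pixels (173,187), (327,222), (483,259), (638,295). The cover outlines are clear, so I'll refit on the thumbs and cover corners.

```bash
python3 - <<'E'
from h import *
c=ctrl.calibration('top')
K=np.array([[c['fx'],0,c['cx']],[0,c['fy'],c['cy']],[0,0,1]])
P=np.array([[.01,y,.065] for y in(.129,.043,-.043,-.129)]+[[.025,.165,.065],[.025,-.165,.065],[-.075,-.165,.065],[-.075,.165,.065]])
U=(np.array([(173,187),(327,222),(483,259),(638,295),(114,144),(710,279),(676,467),(67,330)])+.5)/3.8-.5+[130,160]
def f(v):
    W=R.from_euler('z',v[2]).apply(P)+[v[0],v[1],0]
    return (cv2.projectPoints(W,c['rvec'],c['tvec'],K,None)[0][:,0]-U).ravel()
s=least_squares(f,[.5,0,0],loss='soft_l1'); print(s.x,np.round(s.fun.reshape(-1,2),1))
json.dump(list(s.x),open('case.json','w'))
need([.01,-.129,.13])
E
```

```text
[ 0.56795818  0.05486948 -0.22770968] [[ 0.1  0.3]
 [ 0.4  0.3]
 [ 0.1 -0.2]
 [ 0.  -0.4]
 [ 0.4  0.6]
 [-0.5  0.5]
 [-1.2 -0.6]
 [ 0.2 -0.4]]
t 0.1 slide [ 465.8 -250.6  101.1] turn [-0.002  0.     0.665] F [ 0.3 -0.3  0.2]
```

```bash
python3 -m handwheel '{"slide":[[33,-18,0],[66,-36,0],[99,-54,0],[132,-72,0],[165,-90,0],[198,-107,0],[231,-125,0],[264,-142,0]],"turn":[[0,0,0.08],[0,0,0.16],[0,0,0.24],[0,0,0.32],[0,0,0.4],[0,0,0.48],[0,0,0.56],[0,0,0.665]]}' 255 60; python3 -c "
from h import *
need([.01,-.129,.13])"
```

```text
t: 0.77
eef_pos: [0.4126, -0.2557, 0.2311]
ee_rot: [[0.973, -0.23, -0.0], [-0.23, -0.973, 0.0], [-0.0, -0.0, -1.0]]
force: [-0.3, 0.2, -0.0]
finger_gap: -0.0002
grip_force: 0.0
t 0.7667 slide [  90.5 -209.   101.1] turn [-0.     0.    -0.004] F [-0.3  0.2 -0. ]
```

```bash
python3 -m handwheel '{"slide":[[15,-35,0],[30,-70,0],[45,-105,0],[60,-140,0],[75,-175,0],[91,-209,0],[91,-209,40],[91,-209,80]],"turn":[[0,0,0],[0,0,0],[0,0,0],[0,0,0],[0,0,0],[0,0,0],[0,0,0],[0,0,0]]}'; python3 -m handwheel '{"slide":[[0,0,20],[0,0,40],[0,0,60],[0,0,70],[0,0,75],[0,0,75]],"turn":[[0,0,0],[0,0,0],[0,0,0],[0,0,0],[0,0,0],[0,0,0]]}'; python3 -c "
from h import *
need([.01,-.129,.065]);print(where())
cv2.imwrite('pics/w1.png',ctrl.get_image('wrist')[:,:,::-1]);cv2.imwrite('pics/s1.png',ctrl.get_image('scene')[120:250,100:360,::-1].repeat(3,0).repeat(3,1))"
```

```text
t: 1.43
eef_pos: [0.5514, -0.0729, 0.1523]
ee_rot: [[0.975, -0.221, 0.007], [-0.221, -0.975, -0.002], [0.007, 0.0, -1.0]]
force: [-0.0, 0.2, -1.4]
finger_gap: -0.0001
grip_force: 0.0
t: 1.93
eef_pos: [0.5471, -0.0743, 0.0754]
ee_rot: [[0.974, -0.225, -0.002], [-0.225, -0.974, 0.001], [-0.002, -0.0, -1.0]]
force: [0.5, 0.2, 0.5]
finger_gap: 0.0005
grip_force: 0.0
t 1.9333 slide [ 1.2 -1.6 10.4] turn [-0.     0.002  0.   ] F [0.5 0.2 0.5]
[   8.8 -130.6   75.4]
```

View pics/s1.png

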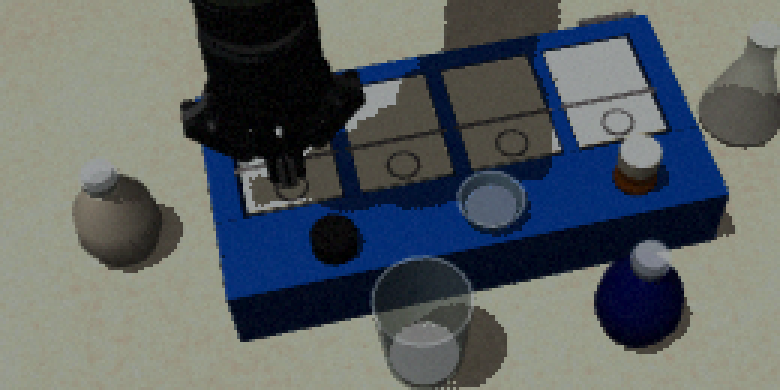

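The closed fingertips stand directly over cover 0's thumb mark, at about (292,187). I'll press gently from here.

```bash
python3 -m handwheel '{"slide":[[1,-1,6],[1,-1,9],[1,-1,11],[1,-1,12],[1,-1,13],[1,-1,13]],"turn":[[0,0,0],[0,0,0],[0,0,0],[0,0,0],[0,0,0],[0,0,0]]}'
```

```text
t: 2.53
eef_pos: [0.5493, -0.0738, 0.0647]
ee_rot: [[0.974, -0.225, 0.001], [-0.225, -0.974, -0.0], [0.001, 0.0, -1.0]]
force: [-3.1, 0.6, 10.0]
finger_gap: -0.0
grip_force: 5.2
```

```bash
python3 -m handwheel '{"slide":[[0,0,1.5],[0,0,3],[0,0,4],[0,0,4]],"turn":[[0,0,0],[0,0,0],[0,0,0],[0,0,0]]}'
```

```text
t: 2.87
eef_pos: [0.5494, -0.0738, 0.0644]
ee_rot: [[0.974, -0.225, 0.003], [-0.225, -0.974, -0.001], [0.003, 0.001, -1.0]]
force: [-13.2, 3.0, 42.1]
finger_gap: -0.0001
grip_force: 20.7
```

Cover 0 stays firm: 42 N and under 1 mm of give. Next is cover 1.

```bash
python3 -m handwheel '{"slide":[[0,0,-14],[0,0,-27],[0,-29,-27],[0,-58,-27],[0,-86,-27],[0,-86,-27],[0,-86,-14],[0,-86,-10]],"turn":[[0,0,0],[0,0,0],[0,0,0],[0,0,0],[0,0,0],[0,0,0],[0,0,0],[0,0,0]]}';  python3 -c "
from h import *
need([.01,-.043,.065])"; python3 -m handwheel '{"slide":[[0,0,2],[0,0,4],[0,0,6],[0,0,8],[0,0,8]],"turn":[[0,0,0],[0,0,0],[0,0,0],[0,0,0],[0,0,0]]}'
```

```text
t: 3.53
eef_pos: [0.562, -0.0198, 0.0677]
ee_rot: [[0.984, -0.178, 0.002], [-0.178, -0.984, 0.024], [-0.003, -0.024, -1.0]]
force: [-1.3, -0.5, -0.5]
finger_gap: -0.0001
grip_force: 0.0
t 3.5333 slide [  0.5 -31.    3.5] turn [-0.024  0.003  0.049] F [-1.3 -0.5 -0.5]
t: 3.95
eef_pos: [0.5622, -0.0202, 0.0646]
ee_rot: [[0.984, -0.179, 0.003], [-0.179, -0.984, 0.024], [-0.001, -0.024, -1.0]]
force: [-11.3, 0.8, 27.6]
finger_gap: 0.0003
grip_force: 14.0
```

The sideways move fell short by 31 mm, so that press landed partly on the divider. I'll lift, realign and try again.

```bash
python3 -m handwheel '{"slide":[[0,0,-12],[0,0,-25],[0,0,-25],[0,0,-25]],"turn":[[0,0,0],[0,0,0],[0,0,0],[0,0,0]]}'; python3 -c "
from h import *
need([.01,-.043,.085]);print(ctrl.get_obs()['joints'])"
```

```text
t: 4.28
eef_pos: [0.5636, -0.0209, 0.0869]
ee_rot: [[0.984, -0.178, 0.006], [-0.179, -0.984, 0.024], [0.001, -0.025, -1.0]]
force: [-0.2, -0.1, 0.0]
finger_gap: 0.0002
grip_force: 0.0
t 4.2833 slide [ -1.3 -31.8   2.7] turn [-0.025 -0.001  0.048] F [-0.2 -0.1  0. ]
[-0.18126516  0.48444201 -0.35351498  0.73146804  0.02456214  3.13985587]
```

Joint 6 is at its 3.14 limit, so I'll turn the tool half around, which gives the same finger geometry.

```bash
sed -i 's/np.diag(\[1,-1,-1\])/np.diag([-1,1,-1])/' h.py
python3 -m handwheel '{"slide":[[0,-6,-15],[0,-12,-30],[0,-18,-30],[0,-26,-30],[0,-32,-30],[0,-32,-30],[0,-32,-30],[0,-32,-30]],"turn":[[0,0,-0.12],[0,0,-0.24],[0,0,-0.36],[0,0,-0.48],[0,0,-0.6],[0,0,-0.72],[0,0,-0.84],[0,0,-0.96]]}' >/dev/null
python3 -m handwheel '{"slide":[[0,0,0],[0,0,0],[0,0,0],[0,0,0],[0,0,0],[0,0,0],[0,0,0],[0,0,0]],"turn":[[0,0,-0.12],[0,0,-0.24],[0,0,-0.36],[0,0,-0.48],[0,0,-0.6],[0,0,-0.72],[0,0,-0.84],[0,0,-0.96]]}' >/dev/null
python3 -m handwheel '{"slide":[[0,0,0],[0,0,0],[0,0,0],[0,0,0],[0,0,0],[0,0,0],[0,0,0],[0,0,0]],"turn":[[0,0,-0.12],[0,0,-0.24],[0,0,-0.36],[0,0,-0.48],[0,0,-0.6],[0,0,-0.72],[0,0,-0.84],[0,0,-0.96]]}'
python3 -c "
from h import *
need([.01,-.043,.075]);print(ctrl.get_obs()['joints'])"
```

```text
t: 6.28
eef_pos: [0.5678, 0.0102, 0.1158]
ee_rot: [[-0.907, 0.421, 0.002], [0.421, 0.907, 0.024], [0.008, 0.023, -1.0]]
force: [-0.6, -0.6, -0.5]
finger_gap: -0.0004
grip_force: 0.0
t 6.2833 slide [-0.3 -0.4 40.8] turn [ 0.024 -0.006 -0.207] F [-0.6 -0.6 -0.5]
[-0.12525182  0.45874824 -0.30913537  0.80388269  0.02454574  0.30976579]
```

```bash

python3 -m handwheel '{"slide":[[0,0,10],[0,0,20],[0,0,30],[0,0,41],[0,0,41]],"turn":[[0.01,0,-0.1],[0.024,-0.006,-0.207],[0.024,-0.006,-0.207],[0.024,-0.006,-0.207],[0.024,-0.006,-0.207]]}' >/dev/null
python3 -c "
from h import *
need([.01,-.043,.065])"
python3 -m handwheel '{"slide":[[0,0,5],[0,0,8],[0,0,10],[0,0,12],[0,0,14],[0,0,15],[0,0,15]],"turn":[[0,0,0],[0,0,0],[0,0,0],[0,0,0],[0,0,0],[0,0,0],[0,0,0]]}'
```

```text
t 6.7 slide [-1.7 -0.3  8.1] turn [-0.    -0.003 -0.008] F [-0.1 -0.5 -0.5]
t: 7.28
eef_pos: [0.569, 0.0111, 0.0646]
ee_rot: [[-0.973, 0.232, 0.004], [0.232, 0.973, -0.001], [-0.004, -0.0, -1.0]]
force: [-9.0, 0.9, 25.0]
finger_gap: -0.0001
grip_force: 12.6
```

Cover 1 is firm as well: 25 N with no give. On to cover 2.

```bash
python3 -m handwheel '{"slide":[[0,0,-13],[0,0,-27],[0,29,-27],[0,58,-27],[0,86,-27],[0,86,-27],[0,86,-20],[0,86,-16]],"turn":[[0,0,0],[0,0,0],[0,0,0],[0,0,0],[0,0,0],[0,0,0],[0,0,0],[0,0,0]]}'; python3 -c "
from h import *
need([.01,.043,.065])"
```

```text
t: 7.95
eef_pos: [0.5883, 0.0947, 0.0765]
ee_rot: [[-0.973, 0.231, 0.001], [0.231, 0.973, -0.001], [-0.002, -0.0, -1.0]]
force: [0.0, -1.0, -1.3]
finger_gap: 0.0001
grip_force: 0.0
t 7.95 slide [ 0.8 -0.4 11.5] turn [-0.     0.002 -0.006] F [ 0.  -1.  -1.3]
```

```bash
python3 -m handwheel '{"slide":[[0,0,5],[0,0,8],[0,0,10],[0,0,12],[0,0,14],[0,0,15],[0,0,15]],"turn":[[0,0,0],[0,0,0],[0,0,0],[0,0,0],[0,0,0],[0,0,0],[0,0,0]]}'
```

```text
t: 8.53
eef_pos: [0.5883, 0.0941, 0.0646]
ee_rot: [[-0.973, 0.232, 0.002], [0.232, 0.973, -0.001], [-0.002, -0.001, -1.0]]
force: [-7.9, -2.4, 19.4]
finger_gap: 0.0001
grip_force: 9.7
```

Cover 2 is firm too (19 N), which leaves cover 3. I'll press it to confirm.

```bash
python3 -m handwheel '{"slide":[[0,0,-13],[0,0,-27],[0,29,-27],[0,58,-27],[0,86,-27],[0,86,-27],[0,86,-20],[0,86,-16]],"turn":[[0,0,0],[0,0,0],[0,0,0],[0,0,0],[0,0,0],[0,0,0],[0,0,0],[0,0,0]]}'>/dev/null; python3 -c "
from h import *
need([.01,.129,.065])"
python3 -m handwheel '{"slide":[[0,0,5],[0,0,8],[0,0,10],[0,0,12],[0,0,14],[0,0,15],[0,0,15]],"turn":[[0,0,0],[0,0,0],[0,0,0],[0,0,0],[0,0,0],[0,0,0],[0,0,0]]}'
```

```text
t 9.2 slide [ 1.2 -0.  12.2] turn [-0.001  0.001 -0.006] F [-0.8  0.3 -0.2]
t: 9.78
eef_pos: [0.6086, 0.1782, 0.0632]
ee_rot: [[-0.973, 0.232, 0.002], [0.232, 0.973, -0.001], [-0.002, -0.0, -1.0]]
force: [-0.3, -1.0, 1.3]
finger_gap: 0.0002
grip_force: 0.4
```

```bash
python3 -m handwheel '{"slide":[[0,0,3],[0,0,6],[0,0,9],[0,0,12],[0,0,14],[0,0,14]],"turn":[[0,0,0],[0,0,0],[0,0,0],[0,0,0],[0,0,0],[0,0,0]]}'
python3 -m handwheel '{"slide":[[0,0,-20],[0,0,-50],[0,0,-85],[0,0,-85]],"turn":[[0,0,0],[0,0,0],[0,0,0],[0,0,0]]}'
python3 -c "
from h import *
print(where())
cv2.imwrite('pics/s2.png',ctrl.get_image('scene')[110:240,140:370,::-1].repeat(3,0).repeat(3,1))"
```

```text
t: 10.28
eef_pos: [0.6086, 0.1789, 0.0485]
ee_rot: [[-0.973, 0.231, 0.002], [0.231, 0.973, 0.0], [-0.002, 0.001, -1.0]]
force: [1.4, 0.9, 0.8]
finger_gap: -0.0001
grip_force: 0.4
t: 10.62
eef_pos: [0.612, 0.1795, 0.1403]
ee_rot: [[-0.973, 0.231, 0.011], [0.231, 0.973, 0.002], [-0.01, 0.004, -1.0]]
force: [0.8, 0.6, 0.7]
finger_gap: 0.0
grip_force: 0.0
[ 14.7 131.3 140.3]
```

View pics/s2.png

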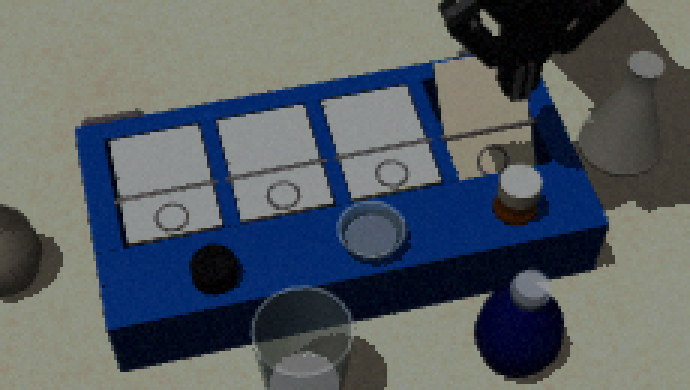

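Cover 3 is raised (its thumb mark is at (493,160)) and the other three are shut. Next I'll tilt the tool and come in from the robot's side to push the raised edge.

```bash
python3 -c "
from h import *
need([-.115,.129,.15],.6)"
```

```text
t 10.6667 slide [128.7  -2.6 -13.3] turn [ 0.001 -0.592 -0.006] F [ 0.4  0.4 -0.1]
```

```bash
python3 -m handwheel '{"slide":[[20,0,-13],[40,0,-13],[60,-1,-13],[80,-2,-13],[100,-2,-13],[129,-2,-13],[129,-2,-13],[129,-2,-13]],"turn":[[0,0,0],[0,-0.11,0],[0,-0.22,0],[0,-0.33,0],[0,-0.44,0],[0,-0.55,0],[0,-0.6,0],[0,-0.6,0]]}'; python3 -c "
from h import *
print(where(),ctrl.get_obs()['joints']);need([-.095,.129,.082],.6)
cv2.imwrite('pics/t3.png',ctrl.get_image('top')[140:300,100:340,::-1].repeat(3,0).repeat(3,1))"
```

```text
t: 11.33
eef_pos: [0.4753, 0.2056, 0.1427]
ee_rot: [[-0.807, 0.227, 0.546], [0.185, 0.974, -0.132], [-0.561, -0.005, -0.828]]
force: [-0.9, 0.0, 0.3]
finger_gap: -0.0002
grip_force: 0.0
[-124.2  125.9  142.7] [ 0.48313999  0.1512913  -0.9036428   0.04412165 -0.3790903   0.61851812]
t 11.3333 slide [ 9.9  3.4 66.6] turn [-0.005 -0.004  0.002] F [-0.9  0.   0.3]
```

```bash
python3 -m handwheel '{"slide":[[3,1,22],[6,2,44],[10,3,66],[10,3,66]],"turn":[[0,0,0],[0,0,0],[0,0,0],[0,0,0]]}'; python3 -c "
from h import *
print(where());need([-.07,.129,.085],.6)
cv2.imwrite('pics/s4.png',ctrl.get_image('scene')[110:240,140:370,::-1].repeat(3,0).repeat(3,1))"
```

```text
t: 11.72
eef_pos: [0.5131, 0.2018, 0.0839]
ee_rot: [[-0.803, 0.234, 0.547], [0.193, 0.972, -0.133], [-0.563, -0.001, -0.826]]
force: [-0.5, -0.5, 0.6]
finger_gap: 0.0002
grip_force: 0.0
[-86.6 130.8  83.9]
t 11.7167 slide [-14.3  -1.6   8.4] turn [-0.006 -0.002 -0.006] F [-0.5 -0.5  0.6]
```

View pics/s4.png

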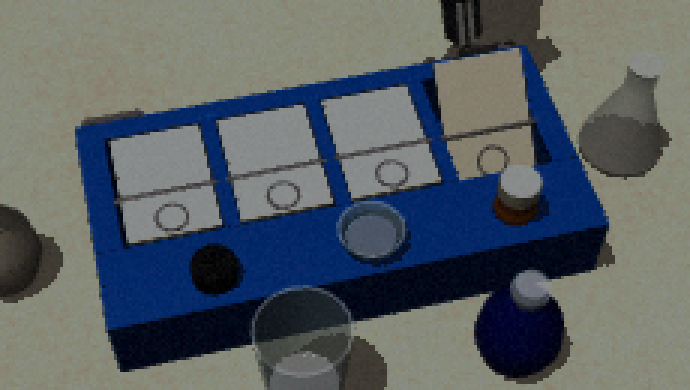

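The fingers now sit behind the raised edge, near (462,25). The edge's middle is at about (477,56), so I'll solve for the cover angle from that.

```bash
python3 -c "
from h import *
c=ctrl.calibration('scene');K=np.array([[c['fx'],0,c['cx']],[0,c['fy'],c['cy']],[0,0,1]])
for th in np.arange(.3,1.05,.1):
    s,k=np.sin(th),np.cos(th)
    p=c2w([[-.015-.06*k+.0025*s,y,.0625+.06*s+.0025*k] for y in (.165,.093)])
    u=cv2.projectPoints(p,c['rvec'],c['tvec'],K,None)[0][:,0]; print(round(th,1),np.round((u-[140,110])*3).ravel())
for th in (.8,1.0,1.2,1.4,1.6,1.75):
    s,k=np.sin(th),np.cos(th);P=np.array([-15-60*k,62.5+60*s])
    n=np.array([.825,.565]);d=np.array([.565,-.825]); print(th,np.round(P-11*n+12*d))
"
```

```text
0.3 [506.  52. 422.  68.]
0.4 [508.  50. 423.  66.]
0.5 [510.  48. 425.  64.]
0.6 [513.  46. 426.  62.]
0.7 [515.  46. 428.  62.]
0.8 [518.  46. 430.  62.]
0.9 [520.  47. 432.  63.]
1.0 [523.  48. 435.  65.]
0.8 [-59.  89.]
1.0 [-50.  97.]
1.2 [-39. 102.]
1.4 [-27. 106.]
1.6 [-16. 106.]
1.75 [ -7. 105.]
```

The angle is about 0.9 rad. Now I'll push along the edge's arc.

```bash
python3 -m handwheel '{"slide":[[-12,-1,4],[-24,-2,9],[-31,-2,10],[-34,-2,10],[-38,-2,10],[-44,-2,11],[-50,-2,12],[-50,-2,12]],"turn":[[0,0,0],[0,0,0],[0,0,0],[0,0,0],[0,0,0],[0,0,0],[0,0,0],[0,0,0]]}'; python3 -c "
from h import *
print(where())"
```

```text
t: 12.43
eef_pos: [0.5591, 0.1896, 0.1065]
ee_rot: [[-0.801, 0.232, 0.552], [0.192, 0.973, -0.131], [-0.568, 0.001, -0.823]]
force: [1.1, 0.5, 0.1]
finger_gap: -0.0003
grip_force: 0.0
[-39.1 129.3 106.5]
```

```bash
python3 -c "
from h import *
cv2.imwrite('pics/s5.png',ctrl.get_image('scene')[90:220,170:370,::-1].repeat(4,0).repeat(4,1))"
```

```text
(no output)
```

View pics/s5.png

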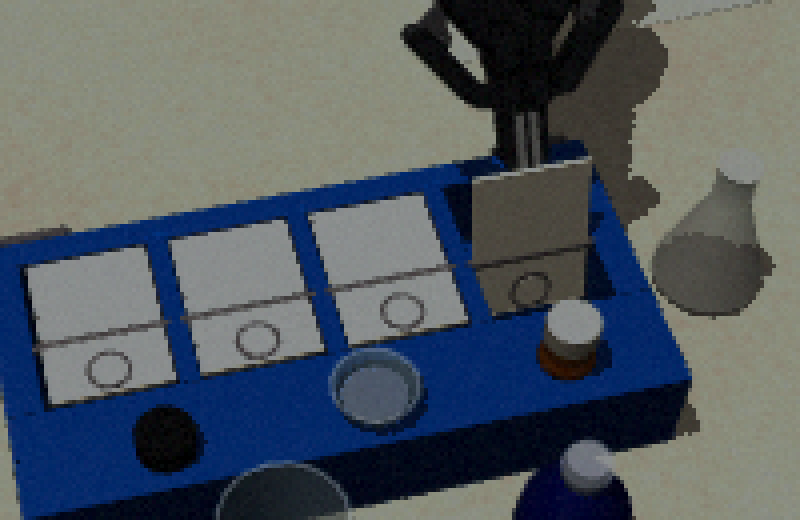

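The cover has swung up to about 1.2 rad, with the fingers at its edge near (535,165). Everything else is where it was. I'll carry on past upright.

```bash
python3 -m handwheel '{"slide":[[-5,0,2],[-9,0,5],[-13,0,8],[-17,0,12],[-18,0,13],[-18,0,13]],"turn":[[0,0,0],[0,0,0],[0,0,0],[0,0,0],[0,0,0],[0,0,0]]}'; python3 -c "
from h import *
print(where())
cv2.imwrite('pics/s6.png',ctrl.get_image('scene')[90:220,170:370,::-1].repeat(4,0).repeat(4,1))"
```

```text
t: 12.98
eef_pos: [0.5799, 0.1843, 0.1046]
ee_rot: [[-0.802, 0.232, 0.551], [0.191, 0.973, -0.131], [-0.566, 0.0, -0.824]]
force: [0.7, -0.4, 0.6]
finger_gap: -0.0001
grip_force: 0.0
[-17.6 128.8 104.6]
```

View pics/s6.png

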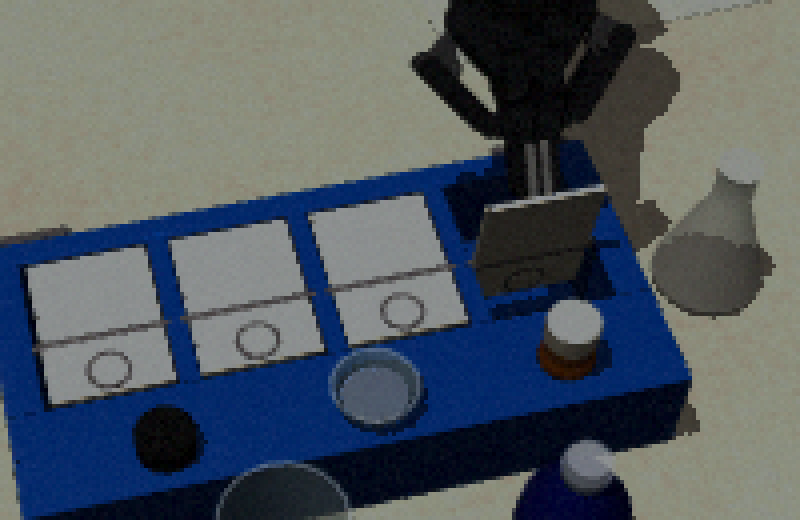

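The cover now leans slightly past upright, with its edge at (545,197). I'll nudge it a bit further, then back off.

```bash
python3 -m handwheel '{"slide":[[-2,0,1],[-4,0,3],[-4,0,3],[12,0,-8],[28,0,-25],[45,0,-50],[45,0,-70],[45,0,-70]],"turn":[[0,0,0],[0,0,0],[0,0,0],[0,0,0],[0,0,0],[0,0,0],[0,0,0],[0,0,0]]}'; python3 -c "
from h import *
print(where())
cv2.imwrite('pics/s7.png',ctrl.get_image('scene')[90:240,170:370,::-1].repeat(4,0).repeat(4,1))"
```

```text
t: 13.7
eef_pos: [0.5034, 0.2032, 0.1388]
ee_rot: [[-0.802, 0.229, 0.552], [0.19, 0.973, -0.129], [-0.567, 0.001, -0.824]]
force: [0.5, 1.3, -0.0]
finger_gap: -0.0003
grip_force: 0.0
[-96.3 130.  138.8]
```

View pics/s7.png

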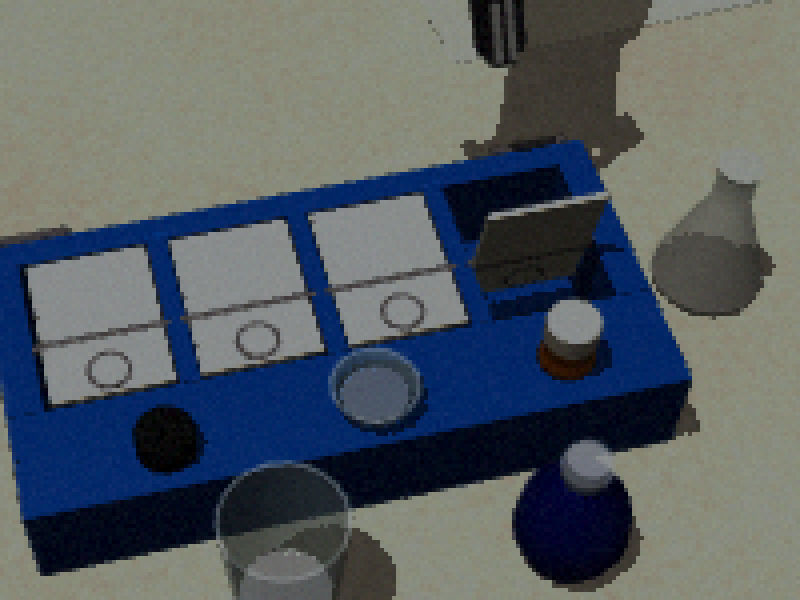

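Cover 3 stands open and leans back, with its edge at (550,210). The gripper is clear of it, the other covers are shut, and the bystanders haven't moved.

```bash
python3 -c "
from plant import ctrl
print(ctrl.job_done())"
```

```text
the job is handed in; nothing more can be done
None
```

I handed the job in at about 14 s: cover 3 was the one that rocked and now stands open, leaning back, while covers 0–2 stayed firm and shut and the glassware, jar and cap look unmoved; one press on the way to cover 1 landed partly on the divider, with no visible effect.

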